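Tip the loose hood off a control enclosure and draw its door tight

ROBOT

A 7-joint arm with a two-finger parallel gripper is mounted at the origin on the work surface; the furniture and walls round the work are solid. World frame = base frame: x ahead of the robot, y to its left, z up, the work surface at z = 0. Lengths are in m, angles in degrees, forces in N, time in s.
With the tool pointing down it reaches from about 0.35 to 0.9 m from the base axis. Payload 7.2 kg.
Tool frame: the origin (TCP) lies midway between the tips of the shut fingers; the grasp point (between the pads) lies ctrl.hold_point_z behind it (ctrl.hold_point_z is the distance from the TCP to the grasp point, in m); z points along the fingers, y is the line along which they close (so a half turn about z gives the same grasp; the last joint's range is limited). The gripper opens to 85 mm and grips with 20 to 120 N. Pads are 22 mm wide; open, the fingers measure 114 mm over their backs; the gripper's body (76 mm by 85 mm) begins 54 mm behind the grasp point. The pads swing forward as they close: fully open they stand 13 mm farther back than shut.
Start: joints at [-77.991, 23.554, -0.728, 91.456, 0.321, 64.991, -4.71], TCP at [0.171, 0.601, 0.231] pointing down, gripper open.
Joint ranges: [-169.25, 169.25], [-16.82, 113.86], [-84.01, 82.57], [7.8, 145.47], [-59.2, 239.2], [7.22, 106.19], [-163.78, 163.78]. Speed limits (degrees/s): [136.94, 136.94, 172.46, 172.46, 180, 180, 180].

INTERFACE

Orientations are given as a 3x3 rotation matrix whose columns are the frame's x, y, z axes.
In Python, from plant import ctrl gives the robot as it stands.
- The arm moves only by the tool move_arm, never from a script. Its arguments are lists of equal length, an entry for each row: "linear": the shift along the tool's x, y, z in mm, a list of three; "delta_rot": the turn, a rotation vector about the tool's x, y, z in rad, a list of three; "jaw": the gripper's target within -1 to 1 (fully open at 1, half-way at 0, shut at -1). A call has 1 to 10 rows; each row is the pose to reach, as a shift and turn from the pose commanded when the call began, along the tool's axes at that moment; what a row does not reach only later rows make up. A row lasts 1/12 s, in which the tool goes at most 41.7 mm and 7.16 degrees, less where a joint would pass 70% of its speed; a pose out of reach is approached as far as the arm can. A call with a gripper value outside its range is refused whole. The fingers move at their own pace and stop on an object; "grip_force" is the grip in N (left out, the last holds). Time passes only in rows, so rows that repeat a pose let the fingers close. It gives the time, the measured TCP pose, the force, the opening and the grip force at its end, in the units of the state.
- ctrl.read_state(): the state, without advancing time (a new reading comes with each control period).
- ctrl.grab_frame(name): name is "scene" or "top"; returns the picture (480x640x3 uint8, red, green, blue); there is no depth.
- ctrl.camera_info(name): a dict with "mtx" (3x3 intrinsics, pixels), "R" (3x3) and "t" (3): a world point X has camera coordinates R X + t. Camera axes: x right, y down, z forward; pixel columns grow to the right and rows downward; lengths in m; the calibration is good to about 2 mm. A picture is of the moment at which its call begins. camera_info takes no time and is no camera call.
- ctrl.close_job(): hands the job in; it is judged then, once.
The state is a dict: "clock": time; "joint_positions": joint angles; "qd": joint speeds; "joint_torque": joint torques, N m; "position": TCP position; "tool_rot": TCP orientation; "contact_force": force on the tool from outside, world axes, zero at the start; "wrist_torque": the same for the moment, N m; "grip_width": finger opening in m; "gripper_force": force on a finger pad.
Only numpy, scipy, OpenCV 4.12 (cv2) and the standard library are available. Lean on these libraries where they do the work, as an engineer would, in place of code of your own. Each camera call takes 0.05 s, during which the arm holds its last target. There are 200 camera calls.

TASK

Tip the loose yellow hood up and back off the grey enclosure, by pushing up and back at its front lip, so that it ends standing on its rear wall on the shelf behind. Then turn the black T-handle that was under it clockwise as far as it goes, so that the door is drawn down tight on its gasket. Leave the glue bottle and the tape measure standing beside the enclosure where they are.

Things in the scene. Friction and masses are not known exactly. Their poses are not given: they have to be found in the camera images.
- enclosure: Grey fixed case. Origin on the table below the hood's rear edge as it first lies; x from front (robot side) to rear, y left. Case x -150 to 0, y -83 to 83 mm; frame top (hood rests on it) z 70 mm. Shelf behind, level with it, x 0 to 80 mm, back stop at x 73, 44 mm high. Lugs 14 mm high at x 3 to 12, y +-69 to 83 mm stop the hood's rear pins: pushed rearward, the hood tips instead of sliding.
- hood: Loose yellow upside-down box, 0.2 kg, 145 (x) x 130 (y) x 60 (z) mm, 4 mm walls. Origin: middle of its rear lower edge, about which it tips; at first its axes are the enclosure's, 70 mm up. Steel pins at the rear lower corners. Tipped back a quarter turn it stands on its rear wall on the shelf, open side to the front, lip on top; past about 65 degrees it falls back by itself.
- hood_lip (a point): Middle of the rounded edge (8 mm thick, 100 mm wide) of the lip that sticks out 22 mm forward from the top of the hood's front wall; hood x -163, z 57 mm, so 127 mm above the table at the start. Below the lip, ahead of the case, is free space.
- latch (a joint): T-handle of the door latch: 0 = bar across the enclosure (along y), grows clockwise seen from above, stop at 1.571 = bar along x, door drawn tight. It starts between 0 and 0.35, stays where it is left and needs about 0.1 N m.
- latch_bar (a point): Centre of the T-handle's black bar, 60 x 12 mm and 13 mm high, on the upright latch axis; enclosure x -98, y 0 mm, 96 to 100 mm above the table, 17 mm over the door's top. Hidden under the hood at the start.
- door (a joint): White door of the enclosure, hinged at its rear; reads 0.055 rad (front 6 mm up on the gasket) with the latch at 0, and 0 when drawn tight. Moves only with the latch, in proportion.
- glue_bottle: Cream glue bottle with a red tip, 55 mm wide, 164 mm high, standing loose left of the enclosure. Origin: centre of its underside.
- tape_measure: Black and yellow pocket tape measure, 32 x 77 x 60 mm, standing loose right of the enclosure. Origin: centre of its underside.
Things that resemble listed ones, but are neither listed nor needed, are in the scene too. There is more than one size of the hood; the one meant has the size given above.

How it is judged (in metres and radians):
On the way, in this order (a step that is already met when the one before it is completed fails the run):
1. the hood stands on its rear wall on the shelf behind the door (angle between hood's own z axis and vertical between 1.4 and 1.75 rad and z of hood_lip in the frame of enclosure above 0.2 m and linear speed of hood below 0.03 m/s), for 0.3 s.
2. the T-handle is turned fully home and the door is tight (value of joint latch above 1.45 rad and value of joint door below 0.008 rad), for 0.2 s.
At the end, for the whole second after the job is handed in: The hood stands at rest on its rear wall on the shelf (tipped back 90 degrees within 10 degrees, lip on top more than 200 mm above the table, lower front edge from 20 mm ahead of to 30 mm behind where it first lay); the T-handle is past 1.45 rad of its 1.571 and the door within 0.008 rad of tight (all of step 2 and angle between hood's own z axis and vertical between 1.4 and 1.75 rad and z of hood_lip in the frame of enclosure above 0.2 m and x of hood in the frame of enclosure between -0.02 and 0.03 m and linear speed of hood below 0.02 m/s); the robot touches nothing.
It fails at once if the glue bottle is moved by more than 3 cm (distance of glue_bottle from where it was at the start of the episode above 0.03 m).
It fails at once if the tape measure is moved by more than 3 cm (distance of tape_measure from where it was at the start of the episode above 0.03 m).
It also fails if it takes over 64 s, if anything falls off the work surface, if the arm or the gripper's body presses on something with over 40 N, if the wrist force passes 120 N, or if a joint passes its speed limit or range.

## Working session

There is one attempt and no reset: what is moved stays moved. The work goes in short steps, Python scripts to look and compute and a tool call to move; the robot and the scene stay as the last step left them, time stands still between calls to the robot, and variables do not carry over. Pictures are saved under pics/ and viewed, at most 10 in all, crops included, and the job is handed in when it is done.

Besides the shell and the picture viewer there is one more tool, called as name(argument=value, ...), one argument or row to a line, values as JSON. move_arm: Moves the arm, as the interface text tells. Its arguments: {"type":"object","properties":{"linear":{"type":"array"},"delta_rot":{"type":"array"},"jaw":{"type":"array"},"grip_force":{"type":"number"}},"required":["linear","delta_rot","jaw"]}

```bash
ls; mkdir -p pics; python3 - <<'E'
from plant import ctrl
import cv2
for n in("scene","top"):
    cv2.imwrite(f"pics/{n}0.png",ctrl.grab_frame(n)[:,:,::-1]); c=ctrl.camera_info(n); print(n,c)
s=ctrl.read_state();print(s, ctrl.hold_point_z)
E
```

```text
pics
scene {'mtx': array([[516.87337673,   0.        , 306.62339098],
       [  0.        , 516.87337673, 238.63001883],
       [  0.        ,   0.        ,   1.        ]]), 'R': array([[-0.89784636, -0.43997067,  0.01725455],
       [-0.25323869,  0.4839321 , -0.83766335],
       [ 0.36019728, -0.75646251, -0.54591427]]), 't': array([0.53067558, 0.23597349, 1.17995868])}
top {'mtx': array([[487.42177651,   0.        , 317.67394906],
       [  0.        , 487.42177651, 245.20151069],
       [  0.        ,   0.        ,   1.        ]]), 'R': array([[-0.00898776, -0.99993555, -0.00693722],
       [-0.99282685,  0.00975058, -0.11916281],
       [ 0.11922277,  0.00581645, -0.99285049]]), 't': array([0.04249111, 0.57557131, 1.01716776])}
{'clock': 0.1, 'joint_positions': array([-77.98929868,  23.59755459,  -0.72773278,  91.49924407,
         0.32013187,  64.99011412,  -4.708797  ]), 'qd': array([-0.01757262, -0.02526163, -0.01350032, -0.1065857 ,  0.0620341 ,
       -0.05194767,  0.01410346]), 'joint_torque': array([ 2.75205799e-03, -6.01825619e+01,  6.84212353e-01, -3.00086403e+01,
        1.39769632e-02,  6.47722612e-03,  2.35393550e-06]), 'position': array([0.1713324 , 0.60059287, 0.23051422]), 'tool_rot': array([[-9.61660775e-01,  2.74241603e-01, -3.11860384e-04],
       [ 2.74241763e-01,  9.61659689e-01, -1.44827549e-03],
       [-9.72738331e-05, -1.47827487e-03, -9.99998903e-01]]), 'contact_force': array([-0.20258884,  0.53831338, -0.68212291]), 'wrist_torque': array([ 0.01106464, -0.02705963,  0.02807498]), 'gripper_force': 0.0, 'grip_width': 0.08530414028361642} 0.0187
```

View pics/scene0.png

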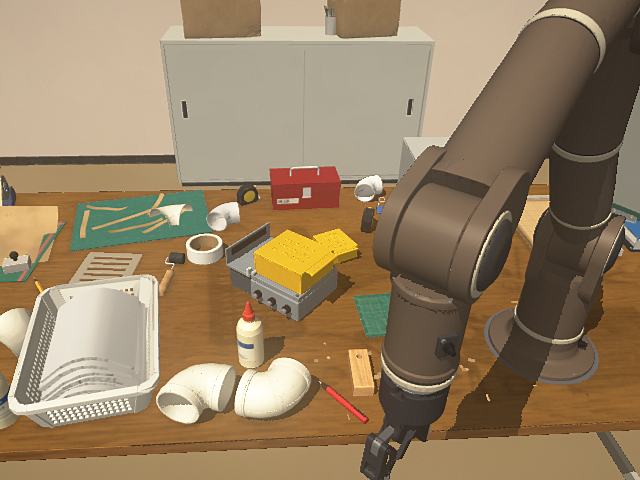

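View pics/top0.png

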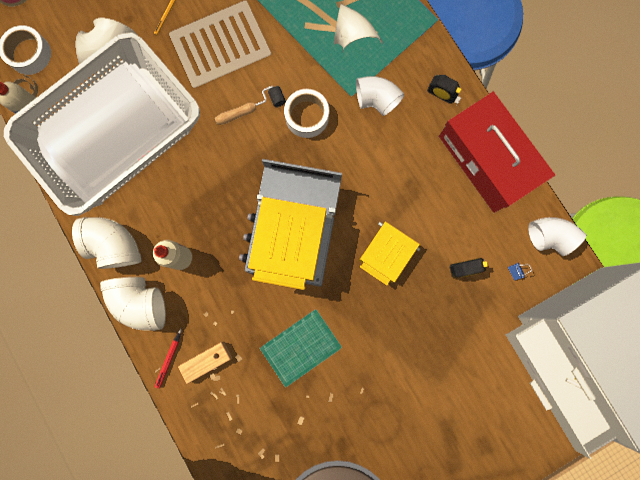

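The top view shows two yellow hoods. The one on the grey case at (290,240) has the shelf behind it at (300,185). A smaller hood lies on the table at (390,253) and is a decoy. The bottle is at (172,255), with a lookalike at (10,95). The tape measure is at (468,268), with another at (445,88). I choose the hood at (290,240) and will check it in one crop.

```bash
cat > h.py <<'E'
import numpy as np, cv2
from plant import ctrl
def ray(n,uv,z):
    c=ctrl.camera_info(n); uv=np.atleast_2d(uv).astype(float)
    d=np.c_[uv,np.ones(len(uv))]@np.linalg.inv(c["mtx"]).T@c["R"]; o=-c["R"].T@c["t"]
    return o+d*((z-o[2])/d[:,2])[:,None]
def proj(n,X):
    c=ctrl.camera_info(n); p=(np.atleast_2d(X)@c["R"].T+c["t"])@c["mtx"].T; return p[:,:2]/p[:,2:]
E
python3 - <<'E'
from h import *
im=cv2.imread("pics/top0.png")
hsv=cv2.cvtColor(im,cv2.COLOR_BGR2HSV)
m=cv2.inRange(hsv,(20,150,90),(35,255,255))
cs,_=cv2.findContours(m,cv2.RETR_EXTERNAL,cv2.CHAIN_APPROX_NONE)
print("cam",ray("top",[0,0],5)*0-ctrl.camera_info("top")["R"].T@ctrl.camera_info("top")["t"])
for c in cs:
    if cv2.contourArea(c)<300: continue
    for z in (.13,.06):
        P=ray("top",c[:,0],z)[:,:2].astype(np.float32); r=cv2.minAreaRect(P); print(z,cv2.contourArea(c),r)
    print(cv2.approxPolyDP(c,4,True)[:,0].tolist())
crop=cv2.resize(im[145:305,150:350],None,fx=4,fy=4*0.93,interpolation=cv2.INTER_CUBIC)[:600]
cv2.imwrite("pics/c1.png",cv2.resize(im[145:295,150:350],(800,600),interpolation=cv2.INTER_CUBIC))
E
```

```text
cam [[0.45055499 0.03095991 1.07877698]]
0.13 2082.0 ((0.5457110404968262, -0.09986244887113571), (0.0818621888756752, 0.10369469225406647), 55.03219223022461)
0.06 2082.0 ((0.5527315735816956, -0.10951445996761322), (0.08790187537670135, 0.11134517937898636), 55.032196044921875)
[[385, 221], [359, 260], [360, 267], [387, 284], [395, 281], [419, 244]]
0.13 5290.5 ((0.5692884922027588, 0.09850066900253296), (0.13088323175907135, 0.1661246418952942), 78.9330062866211)
0.06 5290.5 ((0.578048586845398, 0.10348374396562576), (0.14053967595100403, 0.17838123440742493), 78.9329833984375)
[[262, 197], [248, 264], [255, 270], [252, 279], [303, 289], [306, 278], [313, 280], [325, 208]]
```

View pics/c1.png

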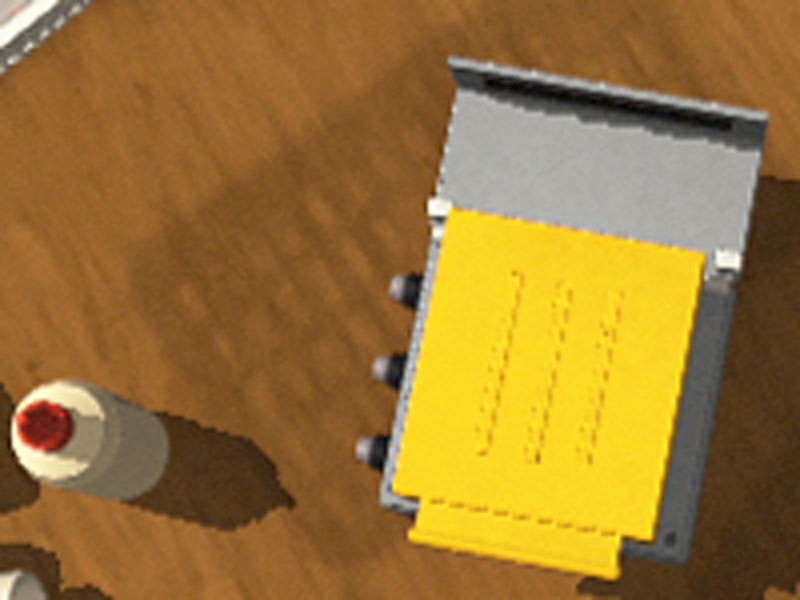

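The crop confirms the hood: 131 mm wide and 166 mm long including the lip, with white lugs and the shelf behind. Its yaw is about -11°, the rear edge is at (0.651, 0.083) and the lip at (0.488, 0.114). Next I move to a standoff ahead of the lip with the tool tilted forward.

```bash
cat >> h.py <<'E'
from scipy.spatial.transform import Rotation as Ro
a=np.radians(-11.07); O=np.array([.6508,.0826,0]); EX=np.array([np.cos(a),np.sin(a),0]); EY=np.array([-np.sin(a),np.cos(a),0])
def W(x,y,z): return O+x*EX+y*EY+np.array([0,0,z])
def E(p): d=np.array(p)-O; return np.round(1000*np.array([d@EX,d@EY,d[2]]),1)
def Rt(al,yd=None):  # tool dips al deg below horizontal, y along EY
    al=np.radians(al); z=np.cos(al)*EX-np.sin(al)*np.array([0,0,1]); return np.c_[np.cross(EY,z),EY,z]
def delta(p,R):
    s=ctrl.read_state(); T=s["tool_rot"]
    return "lin",np.round(1000*T.T@(p-s["position"]),1).tolist(),"rot",np.round(Ro.from_matrix(T.T@R).as_rotvec(),3).tolist()
def st():
    s=ctrl.read_state(); T=s["tool_rot"]; print("t",round(s["clock"],2),"encl",E(s["position"]),"dip",np.degrees(np.arcsin(-T[2,2])).round(1),"y.EX",(T[:,1]@EX).round(3),"F",s["contact_force"].round(1),"q",s["joint_positions"].round(0),"w",s["grip_width"])
E
python3 - <<'E'
from h import *
st()
print(delta(W(-.28,0,.22),Rt(45)))
print(ray("top",[[170,258],[468,268]],.03), E(ray("top",[170,262],.1)[0]),E(ray("top",[468,268],.05)[0]))
E
```

```text
t 0.1 encl [-570.   416.3  230.5] dip 89.9 y.EX 0.084 F [-0.2  0.5 -0.7] q [-78.  24.  -1.  91.   0.  65.  -5.] w 0.08530414028361642
('lin', [-324.1, -390.3, 11.1], 'rot', [-0.035, -0.785, -0.08])
[[ 0.55172759  0.35705203  0.03      ]
 [ 0.52394136 -0.28571622  0.03      ]] [-160.3  225.9  100. ] [ -56.3 -380.2   50. ]
```

move_arm(
  linear=[
    [-324, -390, 11],
    [-324, -390, 11],
    [-324, -390, 11],
    [-324, -390, 11],
    [-324, -390, 11],
    [-324, -390, 11],
    [-324, -390, 11],
    [-324, -390, 11],
    [-324, -390, 11],
    [-324, -390, 11],
  ],
  delta_rot=[
    [-0.035, -0.785, -0.08],
    [-0.035, -0.785, -0.08],
    [-0.035, -0.785, -0.08],
    [-0.035, -0.785, -0.08],
    [-0.035, -0.785, -0.08],
    [-0.035, -0.785, -0.08],
    [-0.035, -0.785, -0.08],
    [-0.035, -0.785, -0.08],
    [-0.035, -0.785, -0.08],
    [-0.035, -0.785, -0.08],
  ],
  jaw=[0, 0, 0, 0, 0, 0, 0, 0, 0, 0],
)

```text
clock: 0.93
position: [0.3396, 0.2182, 0.2217]
tool_rot: [[-0.694, 0.19, 0.694], [0.135, 0.982, -0.134], [-0.707, 0.0, -0.707]]
contact_force: [0.9, -0.3, 1.0]
grip_width: 0.043
gripper_force: 0.0
```

```bash
python3 -c "
from h import *
st();print(delta(W(-.28,0,.22),Rt(45)))"
```

```text
t 0.93 encl [-331.5   73.3  221.7] dip 45.0 y.EX -0.002 F [ 0.9 -0.3  1. ] q [-90.  -2.  10. 142.  57.  58. -41.] w 0.04298434180804764
('lin', [-35.1, -73.4, 37.4], 'rot', [0.002, 0.0, 0.001])
```

move_arm(
  linear=[
    [-35, -73, 37],
    [-35, -73, 37],
    [-35, -73, 37],
    [-35, -73, 37],
  ],
  delta_rot=[
    [0, 0, 0],
    [0, 0, 0],
    [0, 0, 0],
    [0, 0, 0],
  ],
  jaw=[0, 0, 0, 0],
)

```text
clock: 1.27
position: [0.3677, 0.1628, 0.223]
tool_rot: [[-0.693, 0.192, 0.694], [0.145, 0.981, -0.127], [-0.706, 0.012, -0.708]]
contact_force: [0.8, 0.2, -0.0]
grip_width: 0.0424
gripper_force: 0.0
```

```bash
python3 -c "
from h import *
st()
for al in (25,35,45):print(al,delta(W(-.19,0,.10),Rt(al)))"
```

```text
t 1.27 encl [-293.2   24.3  223. ] dip 45.1 y.EX 0.0 F [ 0.8  0.2 -0. ] q [-63.  -6.  -7. 145.  61.  52. -36.] w 0.04241408292423025
25 ('lin', [13.5, -25.8, 159.8], 'rot', [0.007, -0.351, -0.01])
35 ('lin', [13.5, -25.8, 159.8], 'rot', [0.008, -0.176, -0.01])
45 ('lin', [13.5, -25.8, 159.8], 'rot', [0.008, -0.002, -0.009])
```

move_arm(
  linear=[
    [0, -13, 50],
    [5, -26, 85],
    [13, -26, 120],
    [13, -26, 160],
    [13, -26, 160],
    [13, -26, 160],
    [13, -26, 160],
  ],
  delta_rot=[
    [0, 0, 0],
    [0.008, 0, -0.009],
    [0.008, 0, -0.009],
    [0.008, 0, -0.009],
    [0.008, 0, -0.009],
    [0.008, 0, -0.009],
    [0.008, 0, -0.009],
  ],
  jaw=[0, 0, 0, 0, 0, 0, 0],
)

```text
clock: 1.85
position: [0.4268, 0.1295, 0.1559]
tool_rot: [[-0.692, 0.19, 0.696], [0.104, 0.981, -0.165], [-0.714, -0.042, -0.699]]
contact_force: [-0.0, -1.3, -0.1]
grip_width: 0.0427
gripper_force: 0.0
```

```bash
python3 -c "
from h import *
st()
for al in (25,35,45):print(al,delta(W(-.17,0,.092),Rt(al)))
for n in ('top','scene'):
  cv2.imwrite(f'pics/{n}1.png',ctrl.grab_frame(n)[:,:,::-1])
i=cv2.imread('pics/top1.png')[145:345,180:400]; j=cv2.imread('pics/scene1.png')[200:400,200:420]
cv2.imwrite('pics/both1.png',cv2.resize(np.hstack([j,i]),(800,364)))
"
```

```text
t 1.85 encl [-228.8    3.   155.9] dip 44.3 y.EX -0.001 F [-0.  -1.3 -0.1] q [ -7.  14. -53. 145.  86.  53. -51.] w 0.04267905301190967
25 ('lin', [4.6, -0.4, 86.8], 'rot', [-0.023, -0.338, 0.036])
35 ('lin', [4.6, -0.4, 86.8], 'rot', [-0.026, -0.163, 0.033])
45 ('lin', [4.6, -0.4, 86.8], 'rot', [-0.028, 0.011, 0.031])
```

View pics/both1.png

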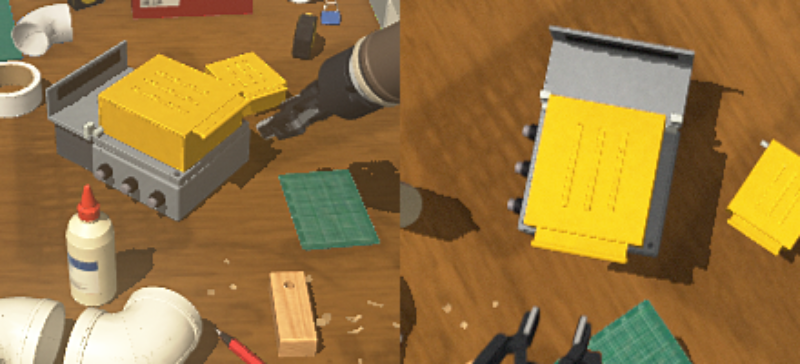

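The fingers straddle the lip centre with the hood untouched, but joint 4 is at its limit. I'll steepen to a dip of 50° and advance.

```bash
python3 -c "
from h import *
for al in (50,55):print(al,delta(W(-.168,0,.097),Rt(al)), delta(W(-.2,0,.125),Rt(al)))
"
```

```text
50 ('lin', [-4.0, 4.1, 81.9], 'rot', [-0.039, 0.09, 0.027]) ('lin', [-1.2, 2.6, 39.5], 'rot', [-0.039, 0.09, 0.027])
55 ('lin', [-4.0, 4.1, 81.9], 'rot', [-0.04, 0.177, 0.026]) ('lin', [-1.2, 2.6, 39.5], 'rot', [-0.04, 0.177, 0.026])
```

move_arm(
  linear=[
    [0, 2, 15],
    [-1, 3, 40],
    [-1, 3, 40],
    [-1, 3, 40],
    [-1, 3, 40],
    [-1, 3, 40],
  ],
  delta_rot=[
    [-0.039, 0.09, 0.027],
    [-0.039, 0.09, 0.027],
    [-0.039, 0.09, 0.027],
    [-0.039, 0.09, 0.027],
    [-0.039, 0.09, 0.027],
    [-0.039, 0.09, 0.027],
  ],
  jaw=[0, 0, 0, 0, 0, 0],
)

```text
clock: 2.45
position: [0.4545, 0.1266, 0.1291]
tool_rot: [[-0.748, 0.181, 0.639], [0.139, 0.983, -0.116], [-0.65, 0.002, -0.76]]
contact_force: [-1.1, 0.1, -0.7]
grip_width: 0.0424
gripper_force: 0.0
```

```bash
python3 -c "
from h import *
st()
for al in (50,):print(al,delta(W(-.168,0,.097),Rt(al)))
"
```

```text
t 2.45 encl [-201.1    5.5  129.1] dip 49.5 y.EX -0.011 F [-1.1  0.1 -0.7] q [ -1.  16. -48. 143.  92.  45. -48.] w 0.04236769669533229
50 ('lin', [-4.3, -5.9, 45.8], 'rot', [0.009, 0.009, 0.007])
```

move_arm(
  linear=[
    [-2, -3, 20],
    [-4, -6, 40],
    [-4, -6, 46],
    [-4, -6, 46],
    [-4, -6, 46],
  ],
  delta_rot=[
    [0.009, 0.009, 0.007],
    [0.009, 0.009, 0.007],
    [0.009, 0.009, 0.007],
    [0.009, 0.009, 0.007],
    [0.009, 0.009, 0.007],
  ],
  jaw=[0, 0, 0, 0, 0],
)

```text
clock: 2.87
position: [0.4855, 0.1142, 0.0958]
tool_rot: [[-0.753, 0.193, 0.629], [0.148, 0.981, -0.124], [-0.641, -0.001, -0.768]]
contact_force: [-0.9, 0.4, 0.1]
grip_width: 0.0429
gripper_force: 0.0
```

```bash
python3 -c "
from h import *
st()
# path: TCP follows lip, dip 50
s=ctrl.read_state();T=s['tool_rot'];al=np.radians(50)
n=np.array([np.sin(al),0,np.cos(al)]);ax=np.array([np.cos(al),0,-np.sin(al)])
for th in (0,5,10,15,20,25,30,35,40,45,50,55,60,65,70):
  t=np.radians(th); L=np.array([-.163*np.cos(t)+.057*np.sin(t),0,.07+.163*np.sin(t)+.057*np.cos(t)])
  p=L-.015*n+.018*ax
  print(th,(p*1000).round(),np.round(1000*T.T@(W(*p)-s['position'])).tolist())
cv2.imwrite('pics/s2.png',cv2.resize(ctrl.grab_frame('scene')[200:350,220:420,::-1],(800,600)))
"
```

```text
t 2.87 encl [-168.3   -0.7   95.8] dip 50.1 y.EX 0.001 F [-0.9  0.4  0.1] q [ -0.  23. -45. 142. 101.  47. -52.] w 0.0428577379640902
0 [-163.    0.  104.] [-9.0, 1.0, -3.0]
5 [-157.    0.  118.] [-22.0, 1.0, -10.0]
10 [-151.    0.  131.] [-36.0, 1.0, -16.0]
15 [-143.    0.  144.] [-50.0, 1.0, -20.0]
20 [-134.    0.  156.] [-65.0, 1.0, -24.0]
25 [-124.    0.  167.] [-80.0, 1.0, -26.0]
30 [-113.    0.  177.] [-95.0, 1.0, -27.0]
35 [-101.    0.  187.] [-110.0, 1.0, -27.0]
40 [-88.   0. 195.] [-125.0, 1.0, -25.0]
45 [-75.   0. 202.] [-140.0, 1.0, -22.0]
50 [-61.   0. 208.] [-154.0, 1.0, -17.0]
55 [-47.   0. 213.] [-168.0, 1.0, -12.0]
60 [-32.   0. 216.] [-182.0, 1.0, -5.0]
65 [-17.   0. 218.] [-195.0, 1.0, 3.0]
70 [ -2.   0. 219.] [-207.0, 1.0, 12.0]
```

View pics/s2.png

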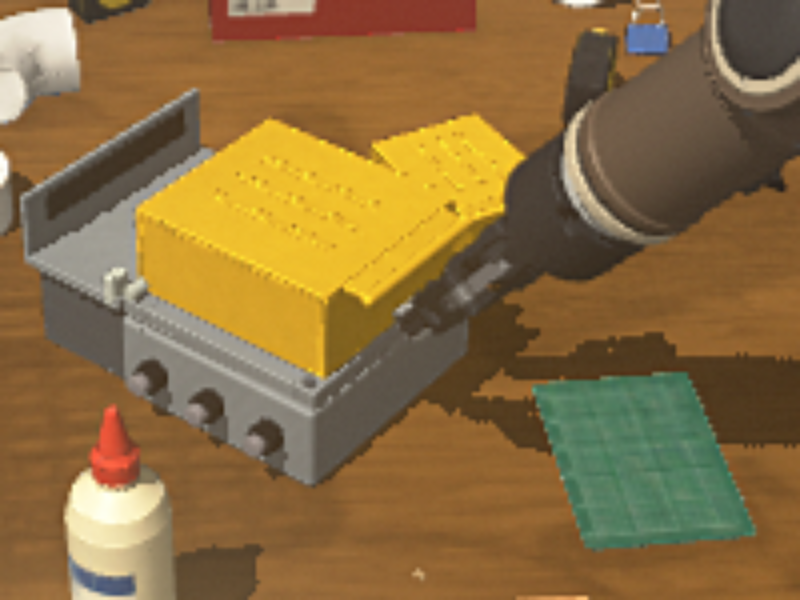

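The fingertips at (420,315) in the crop are under the lip edge and ahead of the case. I start lifting along the arc.

move_arm(
  linear=[
    [-6, 1, -2],
    [-12, 1, -5],
    [-18, 1, -8],
    [-24, 1, -11],
    [-30, 1, -14],
    [-36, 1, -16],
    [-43, 1, -18],
    [-50, 1, -20],
    [-57, 1, -22],
    [-65, 1, -24],
  ],
  delta_rot=[
    [0, 0, 0],
    [0, 0, 0],
    [0, 0, 0],
    [0, 0, 0],
    [0, 0, 0],
    [0, 0, 0],
    [0, 0, 0],
    [0, 0, 0],
    [0, 0, 0],
    [0, 0, 0],
  ],
  jaw=[0, 0, 0, 0, 0, 0, 0, 0, 0, 0],
)

```text
clock: 3.75
position: [0.5195, 0.1086, 0.1567]
tool_rot: [[-0.753, 0.193, 0.63], [0.148, 0.981, -0.124], [-0.642, 0.0, -0.767]]
contact_force: [-1.1, -0.6, -0.2]
grip_width: 0.043
gripper_force: 0.5
```

```bash
python3 -c "
from h import *
st()
cv2.imwrite('pics/s3.png',cv2.resize(ctrl.grab_frame('scene')[180:330,220:420,::-1],(600,450)))
"
```

```text
t 3.75 encl [-133.9    0.3  156.7] dip 50.1 y.EX 0.001 F [-1.1 -0.6 -0.2] q [  5.  15. -44. 136.  88.  38. -33.] w 0.04299255339689851
```

View pics/s3.png

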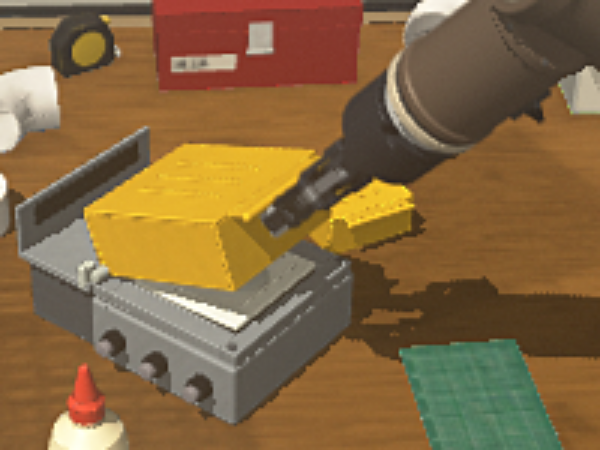

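The hood is tipped about 20°, hinged at its pins, with the fingertips in the corner under the lip. I continue along the arc.

move_arm(
  linear=[
    [-9, 0, -1],
    [-19, 0, -3],
    [-30, 0, -3],
    [-41, 0, -3],
    [-51, 0, -2],
    [-61, 0, 0],
    [-72, 0, 2],
    [-82, 0, 5],
    [-93, 0, 9],
    [-103, 0, 12],
  ],
  delta_rot=[
    [0, 0, 0],
    [0, 0, 0],
    [0, 0, 0],
    [0, 0, 0],
    [0, 0, 0],
    [0, 0, 0],
    [0, 0, 0],
    [0, 0, 0],
    [0, 0, 0],
    [0, 0, 0],
  ],
  jaw=[0, 0, 0, 0, 0, 0, 0, 0, 0, 0],
)

```text
clock: 4.63
position: [0.6052, 0.0916, 0.2135]
tool_rot: [[-0.752, 0.194, 0.63], [0.149, 0.981, -0.124], [-0.642, 0.0, -0.767]]
contact_force: [-0.4, 0.5, 0.3]
grip_width: 0.0426
gripper_force: 0.1
```

```bash
python3 -c "
from h import *
st()
cv2.imwrite('pics/s4.png',cv2.resize(ctrl.grab_frame('scene')[150:330,200:440,::-1],(600,450)))
"
```

```text
t 4.63 encl [-4.640e+01  1.000e-01  2.135e+02] dip 50.1 y.EX 0.002 F [-0.4  0.5  0.3] q [ 11.  14. -42. 124.  75.  34. -10.] w 0.04259225384827735
```

View pics/s4.png

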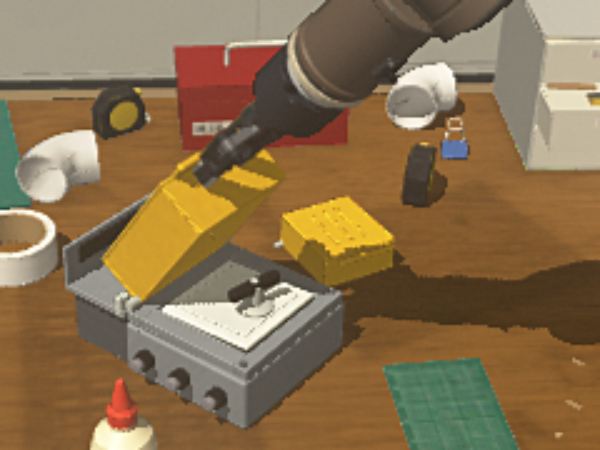

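The hood is at about 55° and the T-handle is now visible. I push gently over the balance point.

move_arm(
  linear=[
    [-5, 0, 3],
    [-10, 0, 5],
    [-14, 0, 7],
    [-18, 0, 9],
    [-22, 0, 12],
    [-26, 0, 15],
    [-30, 0, 18],
    [-34, 0, 21],
    [-38, 0, 24],
    [-42, 0, 27],
  ],
  delta_rot=[
    [0, 0, 0],
    [0, 0, 0],
    [0, 0, 0],
    [0, 0, 0],
    [0, 0, 0],
    [0, 0, 0],
    [0, 0, 0],
    [0, 0, 0],
    [0, 0, 0],
    [0, 0, 0],
  ],
  jaw=[0, 0, 0, 0, 0, 0, 0, 0, 0, 0],
)

```text
clock: 5.52
position: [0.6556, 0.0821, 0.2222]
tool_rot: [[-0.749, 0.194, 0.634], [0.148, 0.981, -0.125], [-0.646, 0.0, -0.763]]
contact_force: [0.2, -1.3, 9.8]
grip_width: 0.0426
gripper_force: 5.1
```

move_arm(
  linear=[
    [-4, 0, 3],
    [-8, 0, 6],
    [-12, 0, 9],
    [-12, 0, 9],
    [-12, 0, 9],
    [-12, 0, 9],
  ],
  delta_rot=[
    [0, 0, 0],
    [0, 0, 0],
    [0, 0, 0],
    [0, 0, 0],
    [0, 0, 0],
    [0, 0, 0],
  ],
  jaw=[0, 0, 0, 0, 0, 0],
)

```text
clock: 6.02
position: [0.6694, 0.0793, 0.2216]
tool_rot: [[-0.751, 0.194, 0.632], [0.149, 0.981, -0.124], [-0.644, 0.001, -0.765]]
contact_force: [0.9, 0.0, 6.8]
grip_width: 0.0426
gripper_force: 3.5
```

```bash
python3 -c "
from h import *
st()
cv2.imwrite('pics/s5.png',cv2.resize(ctrl.grab_frame('scene')[150:330,200:440,::-1],(600,450)))
print(delta(W(-.16,0,.25),Rt(60)))
"
```

```text
t 6.02 encl [ 18.9   0.3 221.6] dip 49.9 y.EX 0.002 F [0.9 0.  6.8] q [ 12.  19. -40. 117.  74.  34.  -3.] w 0.042611138930437935
('lin', [118.5, -0.6, -136.9], 'rot', [-0.0, 0.176, -0.002])
```

View pics/s5.png

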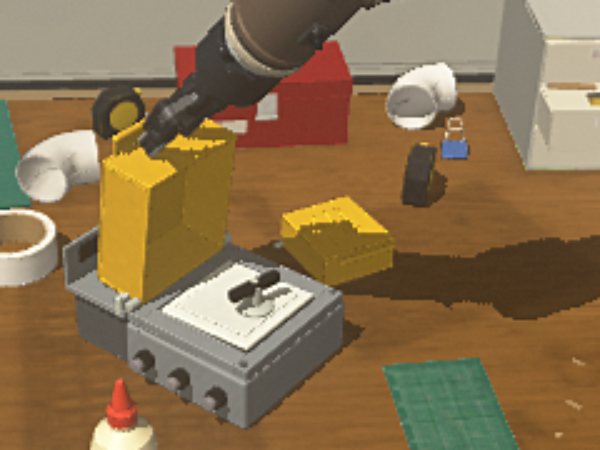

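The hood now stands upright on the shelf, with the fingers resting on its upper face at (150,150). I retract along the tool axis.

move_arm(
  linear=[
    [0, 0, -15],
    [0, 0, -40],
    [0, 0, -75],
    [60, 0, -120],
    [118, 0, -137],
    [118, 0, -137],
    [118, 0, -137],
    [118, 0, -137],
  ],
  delta_rot=[
    [0, 0, 0],
    [0, 0, 0],
    [0, 0, 0],
    [0, 0.1, 0],
    [0, 0.176, 0],
    [0, 0.176, 0],
    [0, 0.176, 0],
    [0, 0.176, 0],
  ],
  jaw=[0, 0, 0, 0, 0, 0, 0, 0],
)

```text
clock: 6.73
position: [0.4888, 0.1134, 0.2472]
tool_rot: [[-0.853, 0.193, 0.486], [0.165, 0.981, -0.099], [-0.496, -0.004, -0.868]]
contact_force: [0.7, -0.3, -0.8]
grip_width: 0.0428
gripper_force: 0.0
```

```bash
python3 -c "
from h import *
st()
R=np.c_[-EX*0,EX,[0,0,-1]];R[:,0]=np.cross(R[:,1],R[:,2])
print(delta(W(-.25,0,.25),R), delta(W(-.25,0,.25),Rt(90)))
cv2.imwrite('pics/s6.png',np.hstack([cv2.resize(ctrl.grab_frame('scene')[150:330,220:400,::-1],(400,400)),cv2.resize(ctrl.grab_frame('top')[140:320,210:390,::-1],(400,400))]))
"
```

```text
t 6.73 encl [-164.9   -0.8  247.2] dip 60.3 y.EX 0.001 F [ 0.7 -0.3 -0.8] q [ 20.   1. -52. 125.  36.  37.  22.] w 0.04281680639712452
('lin', [72.6, 0.8, -44.6], 'rot', [0.403, 0.41, 1.533]) ('lin', [72.6, 0.8, -44.6], 'rot', [-0.004, 0.519, 0.0])
```

View pics/s6.png

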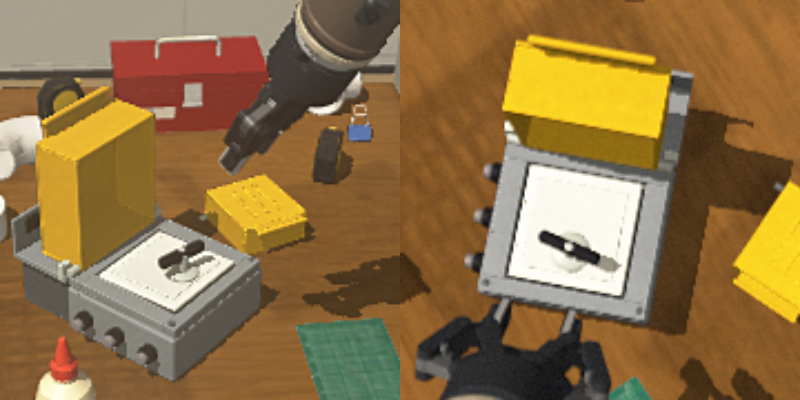

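The hood stands cleanly with its open side forward. The bar in the top view crop runs from (540,233) to (597,261). I'll measure its centre and angle.

```bash
python3 - <<'E'
from h import *
im=ctrl.grab_frame("top"); g=im.max(2)
c=proj("top",W(-.098,0,.104))[0]; m=np.zeros(g.shape,np.uint8)
x,y=c.astype(int); m[y-25:y+25,x-28:x+28]=(g[y-25:y+25,x-28:x+28]<75)*255
cs,_=cv2.findContours(m,cv2.RETR_EXTERNAL,cv2.CHAIN_APPROX_NONE); k=max(cs,key=cv2.contourArea)
P=ray("top",k[:,0],.1045)[:,:2].astype(np.float32); r=cv2.minAreaRect(P); print(r,E([*r[0],.1]))
vx,vy,_,_=cv2.fitLine(P,cv2.DIST_L2,0,.01,.01).ravel(); d=np.array([vx,vy,0]); d*=np.sign(d@EY)
phi=-np.arctan2(-d@EX,d@EY); print("latch angle cw",phi)   # EY turned cw -> +EX
yt=np.cross(d,[0,0,1]); R=np.c_[np.cross(yt,[0,0,-1]),yt,[0,0,-1]]
C=np.array([*r[0],.18]); st(); print("above",delta(C,R)); np.savez("latch.npz",C=C,R=R)
E
```

```text
((0.550236701965332, 0.08740674704313278), (0.028828848153352737, 0.011700078845024109), 62.8732795715332) [-99.6 -14.6 100. ]
latch angle cw 0.17535459748992327
t 6.88 encl [-160.1   -0.3  249.3] dip 60.1 y.EX 0.003 F [ 0.2 -0.7  0.3] q [ 20.   1. -52. 125.  36.  37.  22.] w 0.04265452058109478
above ('lin', [-18.0, -14.0, 90.2], 'rot', [0.453, 0.381, 1.7])
```

```bash
python3 - <<'E'
from h import *
im=ctrl.grab_frame("top"); g=im.max(2)
c=proj("top",W(-.098,0,.104))[0]; m=np.zeros(g.shape,np.uint8)
x,y=c.astype(int); m[y-25:y+25,x-28:x+28]=(g[y-25:y+25,x-28:x+28]<75)*255
cs,_=cv2.findContours(m,cv2.RETR_EXTERNAL,cv2.CHAIN_APPROX_NONE)
for k in cs: print(cv2.contourArea(k),[ (E(p)[:2]).tolist() for p in [ray("top",k[:,0].mean(0),.1045)[0]]])
ks=[k for k in cs if cv2.contourArea(k)>20]
P=ray("top",np.vstack(ks)[:,0],.1045)[:,:2].astype(np.float32); r=cv2.minAreaRect(P)
b=cv2.boxPoints(r); print(r,E([*r[0],.1])); e=sorted([(b[1]-b[0]),(b[2]-b[1])],key=np.linalg.norm)[1]
d=np.array([*e,0])/np.linalg.norm(e); d*=np.sign(d@EY); print("phi",np.arctan2(d@EX,d@EY))
yt=np.cross(d,[0,0,1]); R=np.c_[np.cross(yt,[0,0,-1]),yt,[0,0,-1]]
C=W(-.098,0,.18); print("above",delta(C,R)); np.savez("latch.npz",C=C,R=R)
E
```

```text
6.0 [[-151.2, 38.6]]
0.0 [[-131.2, -52.3]]
0.0 [[-132.0, -38.2]]
0.0 [[-131.9, -27.9]]
0.0 [[-132.1, -15.8]]
0.0 [[-132.0, -5.5]]
0.0 [[-131.9, 4.7]]
0.0 [[-132.1, 16.9]]
0.0 [[-120.5, -56.3]]
0.0 [[-132.0, 27.2]]
0.0 [[-132.2, 39.4]]
0.0 [[-131.7, 47.7]]
0.0 [[-109.3, -56.3]]
0.0 [[-124.1, 51.3]]
0.0 [[-113.9, 51.3]]
57.0 [[-99.3, -14.0]]
0.0 [[-104.6, 51.1]]
45.5 [[-92.2, 14.5]]
0.0 [[-94.3, 51.1]]
0.0 [[-84.0, 51.1]]
0.0 [[-68.4, 51.0]]
0.0 [[-54.8, 50.8]]
((0.5560970306396484, 0.1006707027554512), (0.05782219395041466, 0.011617781594395638), 66.77115631103516) [-96.4  -0.4 100. ]
phi 0.21221178694893603
above ('lin', [-18.9, 0.4, 90.8], 'rot', [0.462, 0.374, 1.735])
```

```bash
python3 - <<'E'
from h import *
f=np.load("latch.npz"); R=f["R"]*np.array([-1,-1,1]); C=W(-.097,0,.18); np.savez("latch.npz",C=C,R=R); st(); print(delta(C,R))
E
```

```text
t 6.93 encl [-1.596e+02 -2.000e-01  2.493e+02] dip 60.2 y.EX 0.003 F [ 0.4  0.2 -0.6] q [ 20.   1. -52. 125.  36.  37.  22.] w 0.042248088148242845
('lin', [-19.8, 0.4, 91.3], 'rot', [-0.354, 0.437, -1.329])
```

move_arm(
  linear=[
    [-20, 0, 91],
    [-20, 0, 91],
    [-20, 0, 91],
    [-20, 0, 91],
    [-20, 0, 91],
    [-20, 0, 91],
    [-20, 0, 91],
    [-20, 0, 91],
    [-20, 0, 91],
    [-20, 0, 91],
  ],
  delta_rot=[
    [-0.354, 0.437, -1.329],
    [-0.354, 0.437, -1.329],
    [-0.354, 0.437, -1.329],
    [-0.354, 0.437, -1.329],
    [-0.354, 0.437, -1.329],
    [-0.354, 0.437, -1.329],
    [-0.354, 0.437, -1.329],
    [-0.354, 0.437, -1.329],
    [-0.354, 0.437, -1.329],
    [-0.354, 0.437, -1.329],
  ],
  jaw=[0, 0, 0, 0, 0, 0, 0, 0, 0, 0],
)

```text
clock: 7.77
position: [0.5561, 0.0995, 0.1794]
tool_rot: [[-0.555, -0.829, 0.07], [-0.83, 0.558, 0.031], [-0.064, -0.041, -0.997]]
contact_force: [-0.1, 0.3, 0.1]
grip_width: 0.0427
gripper_force: 0.0
```

```bash
python3 - <<'E'
from h import *
f=np.load("latch.npz"); st(); print(delta(f["C"],f["R"]))
E
```

```text
t 7.77 encl [-96.2  -1.6 179.4] dip 85.6 y.EX -0.921 F [-0.1  0.3  0.1] q [ 33.  33. -66. 104.  35.  61. 101.] w 0.042722073952035304
('lin', [-1.2, 1.3, -0.5], 'rot', [-0.047, 0.06, -0.185])
```

move_arm(
  linear=[
    [-1, 1, 0],
    [-1, 1, 0],
    [-1, 1, 0],
    [-1, 1, 0],
  ],
  delta_rot=[
    [-0.047, 0.06, -0.185],
    [-0.047, 0.06, -0.185],
    [-0.047, 0.06, -0.185],
    [-0.047, 0.06, -0.185],
  ],
  jaw=[0, 0, 0, 0],
)

```text
clock: 8.1
position: [0.5554, 0.1024, 0.1792]
tool_rot: [[-0.4, -0.917, 0.003], [-0.917, 0.4, 0.002], [-0.003, -0.002, -1.0]]
contact_force: [-0.8, 0.8, 0.0]
grip_width: 0.0429
gripper_force: 0.0
```

```bash
python3 - <<'E'
from h import *
f=np.load("latch.npz"); st(); C=f["C"]; C[2]=.088; print(delta(C,f["R"]))
E
```

```text
t 8.1 encl [-97.5   1.1 179.2] dip 89.8 y.EX -0.976 F [-0.8  0.8  0. ] q [ 31.  37. -67. 101.  36.  67. 110.] w 0.04285731137209342
('lin', [1.3, -0.5, 91.2], 'rot', [-0.002, 0.003, -0.006])
```

move_arm(
  linear=[
    [1, 0, 30],
    [1, 0, 50],
    [1, 0, 65],
    [1, 0, 75],
    [1, 0, 83],
    [1, 0, 91],
    [1, 0, 91],
  ],
  delta_rot=[
    [0, 0, 0],
    [0, 0, 0],
    [0, 0, 0],
    [0, 0, 0],
    [0, 0, 0],
    [0, 0, 0],
    [0, 0, 0],
  ],
  jaw=[0, 0, 0, 0, 0, 0, 0],
)

```text
clock: 8.68
position: [0.5545, 0.1011, 0.0882]
tool_rot: [[-0.398, -0.918, 0.003], [-0.918, 0.398, -0.0], [-0.001, -0.002, -1.0]]
contact_force: [0.0, 0.0, 0.5]
grip_width: 0.0429
gripper_force: 0.0
```

move_arm(
  linear=[
    [0, 0, 0],
    [0, 0, 0],
    [0, 0, 0],
    [0, 0, 0],
    [0, 0, 0],
    [0, 0, 0],
  ],
  delta_rot=[
    [0, 0, 0],
    [0, 0, 0],
    [0, 0, 0],
    [0, 0, 0],
    [0, 0, 0],
    [0, 0, 0],
  ],
  jaw=[-1, -1, -1, -1, -1, -1],
  grip_force=30,
)

```text
clock: 9.18
position: [0.5575, 0.1006, 0.0902]
tool_rot: [[-0.399, -0.917, 0.008], [-0.917, 0.399, 0.0], [-0.003, -0.008, -1.0]]
contact_force: [7.6, -1.9, -2.6]
grip_width: 0.012
gripper_force: 29.6
```

```bash
python3 - <<'E'
from h import *
st(); s=ctrl.read_state(); print(s["gripper_force"],s["wrist_torque"])
E
```

```text
t 9.18 encl [-95.   -0.2  90.2] dip 89.5 y.EX -0.977 F [ 7.6 -1.9 -2.6] q [ 27.  42. -61. 105.  43.  59. 105.] w 0.011951742325732538
29.60739054484293 [-0.31648522 -1.39026302 -0.04755869]
```

The bar is gripped, with the opening at 12 mm. I turn it clockwise, meaning positive about the tool's z.

move_arm(
  linear=[
    [0, -3, 0],
    [0, -3, 0],
    [0, -3, 0],
    [0, -3, 0],
    [0, -3, 1],
    [0, -3, 1],
    [0, -3, 1],
    [0, -3, 1],
    [0, -3, 2],
    [0, -3, 2],
  ],
  delta_rot=[
    [0, 0, 0.05],
    [0, 0, 0.13],
    [0, 0, 0.21],
    [0, 0, 0.29],
    [0, 0, 0.37],
    [0, 0, 0.45],
    [0, 0, 0.53],
    [0, 0, 0.61],
    [0, 0, 0.69],
    [0, 0, 0.75],
  ],
  jaw=[-1, -1, -1, -1, -1, -1, -1, -1, -1, -1],
)

```text
clock: 10.02
position: [0.5568, 0.1009, 0.0882]
tool_rot: [[-0.918, -0.398, 0.003], [-0.398, 0.918, 0.0], [-0.003, -0.001, -1.0]]
contact_force: [-4.7, 0.8, 5.0]
grip_width: 0.0122
gripper_force: 29.6
```

```bash
python3 - <<'E'
from h import *
st(); s=ctrl.read_state(); T=s["tool_rot"]; print(s["gripper_force"],s["wrist_torque"], "angle", np.arctan2(T[:,1]@EY,-T[:,1]@EX))
E
```

```text
t 10.02 encl [-95.8  -0.1  88.2] dip 89.8 y.EX -0.566 F [-4.7  0.8  5. ] q [ 22.  37. -52. 105.  36.  55.  68.] w 0.012228532090521117
29.55483913421631 [0.02362725 1.07354824 0.09465585] angle 0.9686070966085497
```

move_arm(
  linear=[
    [0, 0, 0],
    [0, 0, 0],
    [0, 0, 1],
    [0, 0, 1],
    [0, 0, 1],
    [0, 0, 1],
    [0, 0, 1],
    [0, 0, 1],
    [0, 0, 1],
    [0, 0, 1],
  ],
  delta_rot=[
    [0, 0, 0.08],
    [0, 0, 0.16],
    [0, 0, 0.24],
    [0, 0, 0.32],
    [0, 0, 0.4],
    [0, 0, 0.48],
    [0, 0, 0.56],
    [0, 0, 0.63],
    [0, 0, 0.63],
    [0, 0, 0.63],
  ],
  jaw=[-1, -1, -1, -1, -1, -1, -1, -1, -1, -1],
)

```text
clock: 10.85
position: [0.5561, 0.1013, 0.0867]
tool_rot: [[-0.977, 0.215, 0.002], [0.215, 0.977, 0.0], [-0.002, 0.001, -1.0]]
contact_force: [-5.8, 1.9, 1.9]
grip_width: 0.0121
gripper_force: 29.3
```

```bash
python3 - <<'E'
from h import *
st(); s=ctrl.read_state(); T=s["tool_rot"]; print(s["gripper_force"],s["wrist_torque"], "angle", np.arctan2(T[:,1]@EY,-T[:,1]@EX))
E
```

```text
t 10.85 encl [-96.6   0.2  86.7] dip 89.9 y.EX 0.023 F [-5.8  1.9  1.9] q [ 17.  34. -43. 106.  29.  52.  37.] w 0.012141970004548074
29.333811422147846 [0.26830494 1.1962466  0.07489371] angle 1.5940541484324768
```

move_arm(
  linear=[
    [0, 0, 0],
    [0, 0, 0],
    [0, 0, 0],
    [0, 0, 0],
  ],
  delta_rot=[
    [0, 0, 0.03],
    [0, 0, 0.06],
    [0, 0, 0.06],
    [0, 0, 0.06],
  ],
  jaw=[-1, -1, -1, -1],
)

```text
clock: 11.18
position: [0.5566, 0.1012, 0.0867]
tool_rot: [[-0.962, 0.272, 0.002], [0.272, 0.962, 0.0], [-0.002, 0.001, -1.0]]
contact_force: [-4.6, 1.8, 3.8]
grip_width: 0.012
gripper_force: 41.4
```

```bash
python3 - <<'E'
from h import *
s=ctrl.read_state(); T=s["tool_rot"]; print(s["gripper_force"],s["wrist_torque"], "angle", np.arctan2(T[:,1]@EY,-T[:,1]@EX))
E
```

```text
41.42770354170352 [0.31383196 1.08736482 0.46186273] angle 1.6526972873589612
```

The torque rose from 0.07 to 0.46 N m, so the handle is at its stop. I open, lift and move away.

move_arm(
  linear=[
    [0, 0, 0],
    [0, 0, 0],
    [0, 0, 0],
    [0, 0, 0],
    [0, 0, -10],
    [0, 0, -30],
    [0, 0, -60],
    [40, 0, -100],
    [80, 0, -120],
    [80, 0, -120],
  ],
  delta_rot=[
    [0, 0, -0.06],
    [0, 0, -0.06],
    [0, 0, -0.06],
    [0, 0, -0.06],
    [0, 0, -0.06],
    [0, 0, -0.06],
    [0, 0, -0.06],
    [0, 0, -0.06],
    [0, 0, -0.06],
    [0, 0, -0.06],
  ],
  jaw=[-0.5, 0, 0, 0, 0, 0, 0, 0, 0, 0],
)

```text
clock: 12.02
position: [0.4779, 0.1246, 0.2092]
tool_rot: [[-0.977, 0.214, 0.006], [0.214, 0.977, 0.0], [-0.006, 0.002, -1.0]]
contact_force: [0.0, 0.3, -0.4]
grip_width: 0.0426
gripper_force: 0.0
```

```bash
python3 -c "
from h import *
st()
cv2.imwrite('pics/s7.png',np.hstack([cv2.resize(ctrl.grab_frame('scene')[150:330,220:400,::-1],(400,400)),cv2.resize(ctrl.grab_frame('top')[140:320,210:390,::-1],(400,400))]))
"
```

```text
t 12.02 encl [-177.7    8.   209.2] dip 89.7 y.EX 0.022 F [ 0.   0.3 -0.4] q [ 22.  19. -52. 109.  18.  60.  41.] w 0.0426113904948437
```

View pics/s7.png

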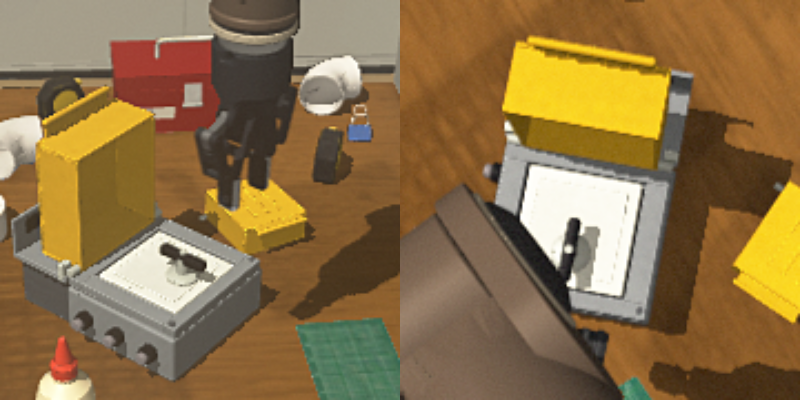

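The handle at (572,245) lies along the enclosure's x axis, the hood stands, the bottle and tape measure are where they were, and the arm is clear. I hand in.

```bash
python3 -c "
from plant import ctrl
print(ctrl.close_job())"
```

```text
the job is handed in; nothing more can be done
None
```

I handed the job in at about 12 s of the 64 s limit: the hood stands on its rear wall on the shelf, the T-handle is turned clockwise to its stop, and in the last pictures the bottle and tape measure stand where they were; the hand-in returned no verdict.

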